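Stop the polishing stand rocking with a wedge

TASK

The wooden polishing stand rocks because the red foot under its yellow-spot corner hangs clear of the bench: press down on the yellow spot to feel it rock, then push the wooden wedge, thin end first, along the bench under that red foot until it is snug, and press the yellow spot again, firmly, to check that the corner no longer gives. Only push and press: pick nothing up, do not shove the stand out of its place or jack it up out of level, and leave the other things on the bench where they are. Finish with the hand clear of everything.

Things in the scene. Friction and masses are not known exactly. Their poses are not given: they have to be found in the camera images.
- stand: loose polishing stand, 2.5 kg: pine box 200 (x) x 240 (y) mm, underside 35 mm, flat top 85 mm above the bench; a steel silencer and clamp lie along y on the +x half of its top, up to 195 mm high, 30 mm beyond its +y side. 24 mm domed feet at x +-80, y +-100 mm: three black ones touch the bench, the red one at (-80, -100) does not. Origin at bench level under the box's centre
- foot_bottom (a point): lowest point of the red domed foot (24 mm diameter, on a brass screw 10 mm thick) at the stand's corner (-80, -100) mm; it hangs 7 to 12 mm above the bench, differently each time
- yellow_spot (a point): centre of the yellow spot, 40 mm across, on the stand's flat top right above the red foot, 85 mm above the bench; nothing tall within 75 mm. About 4 to 6 N pressed here tips the unwedged stand about the line through the two feet next to the red one, until the red foot meets the bench
- wedge: loose wooden wedge flat on the bench, 80 g, 150 mm long (x), 50 mm wide; 24 mm thick at its upright flat back (x = -75), falling evenly to 3 mm at the tip (x = +75). Origin at its underside, half-way along; the tip starts 25 to 80 mm short of the red foot, pointing roughly at it. Under the foot it jams and stays; pushing on then takes 5 to 20 N and lifts the corner
- wedge_slope (a point): middle of the wedge's sloping top face (13.5 mm above the bench); its x runs down the slope to the thin tip, its z is square to the slope, upwards
- offcut: bystander: loose pine block 45 x 90 x 45 mm high, long along its own y; origin under its centre
- paste_jar: bystander: round jar of polishing paste, 66 mm across, 60 mm high; origin under its centre
- polishing_disc: bystander: blue foam polishing disc with orange hub, 130 mm across, 48 mm high; origin under its centre
- spray_bottle: bystander: white bottle with red cap, 60 mm across, 170 mm high; origin under its centre
- screwdriver: bystander: screwdriver with orange handle lying on the bench; origin under its middle
- wrench: bystander: steel spanner lying on the bench; origin under its middle
- bar_clamp: bystander: bar clamp with orange handle lying flat, 240 mm long along its x; origin under the bar's middle
Mind the look-alikes: they are no part of the job. Of the things shaped like the wedge, the wooden one is meant.

How it is judged:
By the outcome, as a careful person would: the job done as asked, in the order asked, and still so for the second after the job is handed in, with the robot touching nothing.
It also fails if it takes over 54 s, if anything falls off the work surface, if the arm or the gripper's body presses on something with over 40 N, if the wrist force passes 120 N, or if a joint passes its speed limit or range.

ROBOT

A 6-joint arm with a two-finger parallel gripper is mounted at the origin on the work surface. World frame = base frame: x ahead of the robot, y to its left, z up, the work surface at z = 0. Lengths are in mm, angles in rad, forces in N, time in s.
With the tool pointing down it reaches from about 250 to 850 mm from the base axis. Payload 12.5 kg.
Tool frame: the origin (TCP) lies on the centre line of the jaws, within the pads' length; the fingertips stand 8 mm ahead of it and the grasp point (between the pads) lies 11 mm behind it; z points along the fingers, y is the line along which they close (so a half turn about z gives the same grasp; the last joint's range is limited). The gripper opens to 93 mm and grips with 3 to 60 N. Pads are 15 mm wide; open, the fingers measure 128 mm over their backs; the gripper's body (75 mm by 188 mm) begins 65 mm behind the grasp point.
Start: joints at [-1.3, 0.351, 1.652, -0, 1.139, -0.085], TCP at [191.605, -515.531, 226.633] pointing down, gripper open.
Joint ranges: [-2.75, 2.75], [-0.79, 2.1], [0.01, 2.65], [-1.57, 4.71], [0.07, 3.14], [-2.87, 2.87]. Speed limits (rad/s): [2.22, 2.22, 2.79, 3.14, 3.14, 3.14].

INTERFACE

Orientations are given as a unit quaternion [x, y, z, w].
In Python, from plant import r gives the robot as it stands. The module is installed in compiled form; this text tells all that it offers.
- The arm moves only by the tool step_arm, never from a script. Its argument "increments" is a list that holds one entry, the list of rows, each a list of 7 numbers: the shift along the tool's x, y, z each as a share of 30 mm, from -1 to 1, then the turn, a rotation vector about the tool's x, y, z each as a share of 6 degrees, from -1 to 1, then the closure, from 0 (fully open) to 1 (shut). In form: [[[tx, ty, tz, wx, wy, wz, jaw], ...]]. A call has 1 to 20 rows; each row shifts and turns the commanded pose from where the row before left it, along the tool's axes as they then stand; what a row does not reach is not made up. A row lasts 1/12 s, in which the tool goes at most 41.7 mm and 7.16 degrees, less where a joint would pass 70% of its speed; a pose out of reach is approached as far as the arm can. A call with a number of a shift or a turn outside -1 to 1 is refused whole. A call with a gripper value outside its range is refused whole. The fingers move at their own pace and stop on an object; the grip force is fixed at half the most. Time passes only in rows, so rows that do not move let the fingers close. It gives the time, the measured TCP pose, the force, the opening and the grip force at its end, in the units of the state.
- r.observe(): the state, without advancing time (a new reading comes with each control period).
- r.read_camera(name): name is "scene" or "top"; returns the picture (400x640x3 uint8, red, green, blue); there is no depth.
- r.camera_info(name): a dict with "mtx" (3x3 intrinsics, pixels), "pose" (4x4, takes a point from camera to world coordinates). Camera axes: x right, y down, z forward; pixel columns grow to the right and rows downward; lengths in mm; the calibration is good to about 2 mm. A picture is of the moment at which its call begins. camera_info takes no time and is no camera call.
- r.hand_in(): hands the job in; it is judged then, once.
Trained networks look in the newest picture that a camera, given by its name, has taken for a name from the list of things; names that differ only in an ending like _2 or _b are one class to them, and where a whole thing is asked for, a point or a joint stands for the part that bears it (a point fixed in the world has none). Each returns a list of dicts, best first, with "conf" (0 to 1); they miss things now and then, are a little off and sometimes report something else, mostly with a low value. They report only what shows in the picture. A call takes as long as a camera call. They do not tell look-alikes from the thing itself.
- r.search_frame(camera, label): "box" ([left, top, right, bottom] in pixels, round what is visible of it).
- r.masks_of(camera, label): "pixels" (400x640 bool, what is visible of it) and "box" ([left, top, right, bottom] in pixels, round what is visible of it).
The state is a dict: "time": time; "q": joint angles; "joint_vel": joint speeds; "joint_efforts": joint torques, N m; "position": TCP position; "tool_rot": TCP orientation; "ft_force": force on the tool from outside, world axes, zero at the start; "moment": the same for the moment, N m; "gripper_width": finger opening in mm; "finger_force": force on a finger pad.
Only numpy, scipy, OpenCV 4.12 (cv2) and the standard library are available. Lean on these libraries where they do the work, as an engineer would, in place of code of your own. Each camera call takes 0.05 s, during which the arm holds its last target. There are 200 camera calls.

## Working session

There is one attempt and no reset: what is moved stays moved. The work goes in short steps, Python scripts to look and compute and a tool call to move; the robot and the scene stay as the last step left them, time stands still between calls to the robot, and variables do not carry over. Pictures are saved under pics/ and viewed, at most 10 in all, crops included, and the job is handed in when it is done.

Besides the shell and the picture viewer there is one more tool, called after "Emit:" by a JSON object that holds its "op" and its "data", one argument or row to a line. step_arm: Moves the arm, as the interface text tells. Shift numbers are shares of 30 mm and turn numbers shares of 6 degrees, none past 1 either way. Its arguments: {"type":"object","properties":{"increments":{"type":"array"}},"required":["increments"]}

```bash
mkdir -p pics
cat > h.py <<'E'
import numpy as np, cv2
from plant import r
from scipy.spatial.transform import Rotation as R
def proj(c,P):
    i=r.camera_info(c);T=np.linalg.inv(np.array(i["pose"]));P=np.atleast_2d(P)
    p=(T[:3,:3]@P.T+T[:3,3:4]);u=np.array(i["mtx"])@p;return (u[:2]/u[2]).T
def back(c,uv,z):
    i=r.camera_info(c);T=np.array(i["pose"]);uv=np.atleast_2d(uv)
    d=T[:3,:3]@np.linalg.inv(np.array(i["mtx"]))@np.c_[uv,np.ones(len(uv))].T
    o=T[:3,3:4];return (o+d*(z-o[2])/d[2]).T
def save(c,n,box=None,s=1):
    im=r.read_camera(c)[:,:,::-1]
    if box: im=im[box[1]:box[3],box[0]:box[2]]
    cv2.imwrite("pics/"+n,cv2.resize(im,None,fx=s,fy=s,interpolation=cv2.INTER_CUBIC))
E
python3 - <<'E'
from h import *
np.set_printoptions(precision=1,suppress=True)
for c in("top","scene"):
    save(c,c+"0.png",s=1.25)
    print(c,np.array(r.camera_info(c)["pose"]))
    for n in("stand","wedge","yellow_spot","foot_bottom"):
        for d in r.masks_of(c,n)[:3]:
            print(n,round(d["conf"],2),d["box"])
o=r.observe();print(o["time"],o["position"],o["tool_rot"],o["ft_force"])
print(R.from_quat(o["tool_rot"]).as_matrix())
E
```

```text
top [[   0.    -1.     0.1  437.8]
 [  -1.    -0.     0.    15.5]
 [  -0.    -0.1   -1.  1089.6]
 [   0.     0.     0.     1. ]]
stand 0.95 [233.0, 128.7, 357.3, 227.6]
wedge 0.91 [432.3, 287.1, 451.5, 343.6]
wedge 0.83 [358.2, 188.7, 412.1, 221.1]
wedge 0.78 [324.1, 72.3, 372.8, 124.6]
yellow_spot 0.74 [231.7, 129.1, 358.0, 226.4]
yellow_spot 0.56 [304.4, 245.5, 331.4, 269.2]
foot_bottom 0.28 [179.3, 220.2, 226.7, 271.6]
foot_bottom 0.17 [125.3, 94.9, 188.3, 199.4]
scene [[    0.9     0.3    -0.4  1187. ]
 [    0.5    -0.6     0.7 -1060.5]
 [   -0.     -0.8    -0.6  1116.5]
 [    0.      0.      0.      1. ]]
stand 0.87 [304.2, 138.6, 385.5, 230.2]
stand 0.29 [284.9, 225.0, 312.8, 257.6]
wedge 0.92 [174.4, 221.0, 218.8, 250.5]
wedge 0.9 [242.5, 212.0, 275.4, 244.7]
wedge 0.81 [287.5, 223.1, 313.9, 255.1]
yellow_spot 0.93 [302.6, 141.9, 389.1, 230.9]
0.5 [ 191.6 -515.5  226.6] [ 1.   0.2  0.  -0. ] [ 0.   0.7 -0.6]
[[ 0.9  0.3 -0. ]
 [ 0.3 -0.9  0. ]
 [ 0.  -0.  -1. ]]
```

View pics/top0.png

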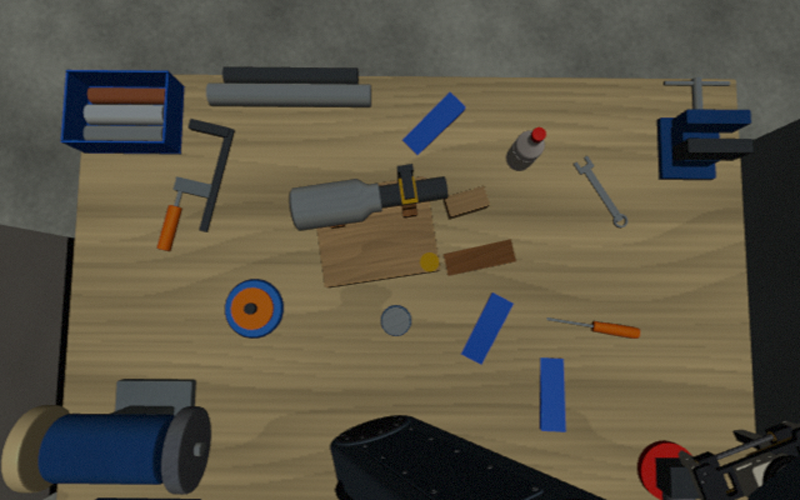

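View pics/scene0.png

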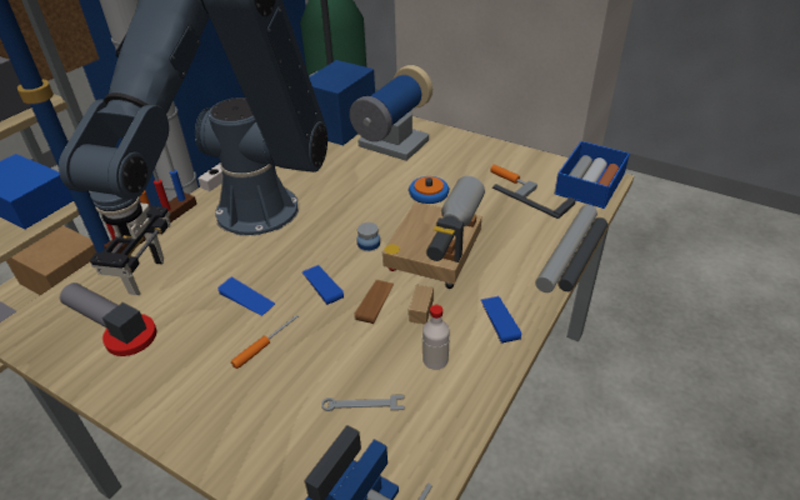

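The top view shows the brown wooden wedge around (384,206) px, in native pixels. Its tip points left at the yellow spot (343,210). The offcut is just above it, and a blue look-alike lies at about (390,262).

Run:
```python
from h import *
np.set_printoptions(precision=1,suppress=True)
im=r.read_camera("top");hsv=cv2.cvtColor(im,cv2.COLOR_RGB2HSV)
y=((hsv[...,0]>20)&(hsv[...,0]<32)&(hsv[...,1]>200)&(hsv[...,2]>90)).astype(np.uint8);y[:,:330]=0;y[:190]=0;y[230:]=0;y[:,365:]=0
v,u=np.nonzero(y);print("spot px",u.mean(),v.mean(),len(u),back("top",[u.mean(),v.mean()],85))
ms=r.masks_of("top","wedge")
for d in ms:
    b=d["box"]
    if 350<b[0]<362:
        m=d["pixels"].astype(np.uint8);c=max(cv2.findContours(m,0,1)[0],key=cv2.contourArea)
        q=cv2.boxPoints(cv2.minAreaRect(c));print("quad",q);print(back("top",q,10))
m=[d for d in r.masks_of("top","stand")][0]["pixels"]
for n in ("offcut","paste_jar"):
    for d in r.search_frame("top",n)[:2]:
        b=d["box"];print(n,d["conf"],back("top",[[b[0],b[1]],[b[2],b[3]]],30))
t=cv2.resize(im[165:265,315:445][:,:,::-1],None,fx=6,fy=6,interpolation=cv2.INTER_CUBIC)
cv2.imwrite("pics/t1.png",t)
s=r.read_camera("scene")[170:270,265:395][:,:,::-1]
cv2.imwrite("pics/s1.png",cv2.resize(s,None,fx=6,fy=6,interpolation=cv2.INTER_CUBIC))
```

```text
spot px 343.3157894736842 209.16959064327486 171 [[513.1 -39.8  85. ]]
quad [[354.1 202.9]
 [408.4 191.5]
 [412.1 209.1]
 [357.8 220.5]]
[[ 536.4  -73.7   10. ]
 [ 569.2 -223.8   10. ]
 [ 520.4 -233.4   10. ]
 [ 487.9  -83.9   10. ]]
offcut 0.74 [[ 675.1  -70.8   30. ]
 [ 608.9 -176.8   30. ]]
paste_jar 0.79 [[426.2  65.3  30. ]
 [360.1  -6.7  30. ]]
paste_jar 0.62 [[ 566.4  -73.9   30. ]
 [ 489.4 -229.1   30. ]]
```

View pics/t1.png

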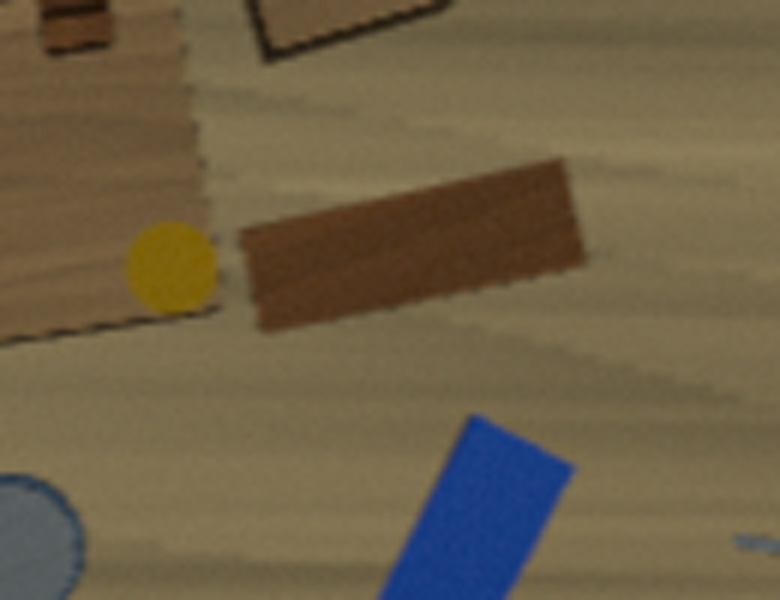

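View pics/s1.png

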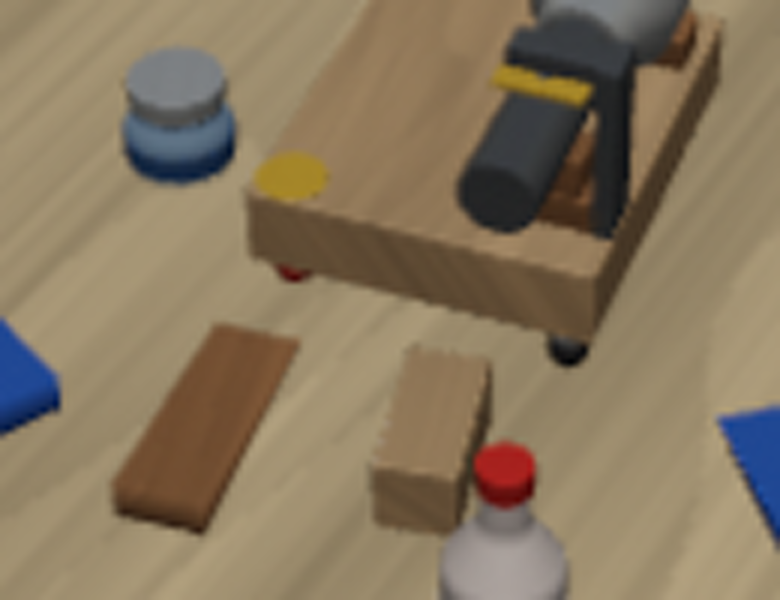

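Close-ups: the wedge's thick back is at the −y end, with tip midpoint about (357,212) px and back midpoint about (411,200) px. The red foot sits under the yellow-spot corner. The approach path is free.

```bash
cat >> h.py <<'E'
def plan(P,xyaw=None):
    o=r.observe();M=R.from_quat(o["tool_rot"]).as_matrix()
    d=M.T@(np.array(P)-o["position"])
    print("t",round(o["time"],2),"pos",o["position"],"F",o["ft_force"],"xyaw",np.degrees(np.arctan2(M[1,0],M[0,0])),"tilt",M[:,2])
    print("tool d mm",d,"shares",d/30,"n>=",np.abs(d).max()/30)
    if xyaw is not None:
        a=-(xyaw-np.degrees(np.arctan2(M[1,0],M[0,0])));a=(a+180)%360-180;print("turn about tool z deg",a,"shares",a/6)
E
python3 - <<'E'
from h import *
np.set_printoptions(precision=3,suppress=True)
T=np.array([[355.3,203.3],[358.7,220.3]]);B=np.array([[408.8,191.3],[412.8,209.2]])
t=back("top",T,3).mean(0);b=back("top",B,24).mean(0);print(t,b,np.degrees(np.arctan2(*(t-b)[1::-1])),np.linalg.norm(t-b))
m=r.masks_of("top","stand")[0]["pixels"]
e=back("top",np.array([[330,286],[440,270]])/1.25,85);print("stand y dir",e[0]-e[1],np.degrees(np.arctan2(*(e[0]-e[1])[1::-1]))-90)
# red foot in scene
im=r.read_camera("scene");hsv=cv2.cvtColor(im,cv2.COLOR_RGB2HSV)[205:225,303:325]
v,u=np.nonzero(((hsv[...,0]<8)|(hsv[...,0]>172))&(hsv[...,1]>150));print("red",u.mean()+303,v.max()+205,proj("scene",[513,-40,10]),proj("scene",[513,-40,85]))
plan([513,-40,110],8)
E
```

```text
[512.299 -82.232   3.   ] [ 543.565 -226.873   24.   ] 102.19753750655872 149.46449261838873
stand y dir [-34.509 224.553   0.   ] 8.736873731031935
red 313.2857142857143 216 [[313.753 216.353]] [[312.972 199.285]]
t 0.9 pos [ 191.609 -515.519  226.648] F [ 0.287 -0.505  0.446] xyaw 20.386421753649724 tilt [ 0.  0. -1.]
tool d mm [ 466.906 -333.777  116.658] shares [ 15.564 -11.126   3.889] n>= 15.56352404482046
turn about tool z deg 12.386421753649728 shares 2.064403625608288
```

Emit:
{"op": "step_arm", "data": {
  "increments": [
    [[0.778,-0.556,0,0,0,0,1],[0.778,-0.556,0,0,0,0,1],[0.778,-0.556,0,0,0,0,1],[0.778,-0.556,0,0,0,0,1],[0.778,-0.556,0,0,0,0,1],[0.778,-0.556,0,0,0,0,1],[0.778,-0.556,0,0,0,0,1],[0.778,-0.556,0,0,0,0,1],[0.778,-0.556,0,0,0,0,1],[0.778,-0.556,0,0,0,0,1],[0.778,-0.556,0,0,0,0,1],[0.778,-0.556,0,0,0,0,1],[0.778,-0.556,0,0,0,0,1],[0.778,-0.556,0,0,0,0,1],[0.778,-0.556,0,0,0,0,1],[0.778,-0.556,0,0,0,0,1],[0.778,-0.556,0,0,0,0,1],[0.778,-0.556,0,0,0,0,1],[0.778,-0.556,0,0,0,0,1],[0.778,-0.556,0,0,0,0,1]]
  ]
}}

```text
time: 2.57
position: [513.6, -38.8, 226.7]
tool_rot: [0.984, 0.177, 0.0, 0.0]
ft_force: [-0.4, -0.2, -0.2]
gripper_width: 0.5
finger_force: 0.0
```

Emit:
{"op": "step_arm", "data": {
  "increments": [
    [[0,0,0,0,0,0.7,1],[0,0,0,0,0,0.7,1],[0,0,0,0,0,0.6,1],[0,0,0,0,0,0,1]]
  ]
}}

```text
time: 2.9
position: [513.0, -40.0, 226.6]
tool_rot: [0.997, 0.072, -0.0, -0.0]
ft_force: [-0.1, -1.0, -0.6]
gripper_width: 0.4
finger_force: 0.0
```

```bash
python3 -c "
from h import *
plan([513,-40,110],8)"
```

```text
t 2.9 pos [512.99146412 -40.01160408 226.59927812] F [-0.14000403 -1.02394779 -0.61601843] xyaw 8.246591198414231 tilt [-8.25536802e-05  5.41016299e-05 -9.99999995e-01]
tool d mm [ 1.87333974e-02 -2.63612399e-03  1.16599277e+02] shares [ 6.24446580e-04 -8.78707996e-05  3.88664258e+00] n>= 3.8866425823990545
turn about tool z deg 0.2465911984142224 shares 0.04109853306903707
```

Emit:
{"op": "step_arm", "data": {
  "increments": [
    [[0,0,0.8,0,0,0,1],[0,0,0.8,0,0,0,1],[0,0,0.8,0,0,0,1],[0,0,0.8,0,0,0,1],[0,0,0.8,0,0,0,1],[0,0,0.2,0,0,0,1],[0,0,0.1,0,0,0,1],[0,0,0,0,0,0,1]]
  ]
}}

```text
time: 3.57
position: [513.2, -40.3, 98.0]
tool_rot: [0.997, 0.074, 0.0, 0.0]
ft_force: [0.8, 0.4, 0.5]
gripper_width: 0.2
finger_force: 0.0
```

Emit:
{"op": "step_arm", "data": {
  "increments": [
    [[0,0,0.1,0,0,0,1],[0,0,0.05,0,0,0,1],[0,0,0,0,0,0,1]]
  ]
}}

```text
time: 3.82
position: [513.3, -40.3, 93.7]
tool_rot: [0.997, 0.073, 0.001, 0.0]
ft_force: [-0.6, -1.0, -0.0]
gripper_width: 0.5
finger_force: 0.0
```

Emit:
{"op": "step_arm", "data": {
  "increments": [
    [[0,0,0.05,0,0,0,1],[0,0,0.05,0,0,0,1],[0,0,0,0,0,0,1]]
  ]
}}

```text
time: 4.07
position: [513.1, -40.6, 90.6]
tool_rot: [0.997, 0.073, 0.0, 0.0]
ft_force: [-1.8, -3.1, 5.6]
gripper_width: 0.5
finger_force: 2.9
```

Emit:
{"op": "step_arm", "data": {
  "increments": [
    [[0,0,0.05,0,0,0,1],[0,0,0.05,0,0,0,1],[0,0,0,0,0,0,1]]
  ]
}}

```text
time: 4.32
position: [513.0, -40.6, 87.5]
tool_rot: [0.997, 0.073, 0.0, 0.0]
ft_force: [-2.8, -1.8, 5.2]
gripper_width: 0.4
finger_force: 3.0
```

It rocks under about 5 N. I'll continue until the foot meets the bench.

Emit:
{"op": "step_arm", "data": {
  "increments": [
    [[0,0,0.05,0,0,0,1],[0,0,0,0,0,0,1]]
  ]
}}

```text
time: 4.48
position: [513.0, -40.5, 86.0]
tool_rot: [0.997, 0.073, 0.0, 0.0]
ft_force: [-2.0, -3.0, 6.5]
gripper_width: 0.4
finger_force: 3.0
```

Emit:
{"op": "step_arm", "data": {
  "increments": [
    [[0,0,0.05,0,0,0,1],[0,0,0,0,0,0,1]]
  ]
}}

```text
time: 4.65
position: [513.0, -40.4, 84.4]
tool_rot: [0.997, 0.073, 0.0, 0.0]
ft_force: [-2.5, -2.7, 5.4]
gripper_width: 0.7
finger_force: 2.8
```

Emit:
{"op": "step_arm", "data": {
  "increments": [
    [[0,0,0.03,0,0,0,1],[0,0,0,0,0,0,1]]
  ]
}}

```text
time: 4.82
position: [513.0, -40.4, 83.5]
tool_rot: [0.997, 0.073, 0.0, 0.0]
ft_force: [-2.3, -2.9, 4.9]
gripper_width: 0.6
finger_force: 2.8
```

Emit:
{"op": "step_arm", "data": {
  "increments": [
    [[0,0,0.03,0,0,0,1],[0,0,0,0,0,0,1]]
  ]
}}

```text
time: 4.98
position: [513.0, -40.5, 82.7]
tool_rot: [0.997, 0.073, 0.0, 0.0]
ft_force: [-3.5, -3.2, 8.2]
gripper_width: 0.4
finger_force: 4.2
```

Emit:
{"op": "step_arm", "data": {
  "increments": [
    [[0,0,0.03,0,0,0,1],[0,0,0,0,0,0,1]]
  ]
}}

```text
time: 5.15
position: [513.0, -40.6, 82.4]
tool_rot: [0.997, 0.073, 0.0, 0.0]
ft_force: [-6.9, -4.5, 16.0]
gripper_width: 0.5
finger_force: 8.3
```

Force jumps after about 10 mm of give, so the foot hangs roughly 10 mm up. That means about 50 mm of wedge past the foot. Lifting now and moving behind the wedge.

Emit:
{"op": "step_arm", "data": {
  "increments": [
    [[0,0,-0.1,0,0,0,1],[0,0,-0.2,0,0,0,1],[0,0,-0.5,0,0,0,1],[0,0,-0.9,0,0,0,1],[0,0,-0.9,0,0,0,1],[0,0,-0.9,0,0,0,1],[0,0,-0.9,0,0,0,1],[0,0,-0.5,0,0,0,1],[0,0,0,0,0,0,1]]
  ]
}}

```text
time: 5.9
position: [514.4, -40.2, 232.0]
tool_rot: [0.997, 0.073, 0.003, 0.001]
ft_force: [0.7, 0.3, 0.2]
gripper_width: 1.0
finger_force: 0.0
```

```bash
python3 -c "
from h import *
print(r.observe()['q'])
plan([549.9,-256.2,80],-77.8)"
```

```text
[-1.68419004e-01  2.80282605e-01  1.73625699e+00  4.39060988e-04
  1.11925886e+00  1.25565320e+00]
t 5.9 pos [514.38022846 -40.1845166  231.96044401] F [0.70571702 0.31302226 0.19524584] xyaw 8.395990690902318 tilt [ 5.77844841e-03 -5.81780762e-04 -9.99983135e-01]
tool d mm [  2.74201416 218.67080576 152.28880407] shares [0.09140047 7.28902686 5.07629347] n>= 7.289026858768466
turn about tool z deg 86.1959906909023 shares 14.365998448483717
```

Emit:
{"op": "step_arm", "data": {
  "increments": [
    [[0.01,0.91,0,0,0,0,0.84],[0.01,0.91,0,0,0,0,0.84],[0.01,0.91,0,0,0,0,0.84],[0.01,0.91,0,0,0,0,0.84],[0.01,0.91,0,0,0,0,0.84],[0.01,0.91,0,0,0,0,0.84],[0.01,0.91,0,0,0,0,0.84],[0.01,0.91,0,0,0,0,0.84]]
  ]
}}

```text
time: 6.57
position: [547.0, -256.9, 227.3]
tool_rot: [0.997, 0.073, -0.001, -0.001]
ft_force: [0.7, 0.1, 1.7]
gripper_width: 15.1
finger_force: 0.0
```

Emit:
{"op": "step_arm", "data": {
  "increments": [
    [[0,0,0,0,0,-0.92,0.84],[0,0,0,0,0,-0.92,0.84],[0,0,0,0,0,-0.92,0.84],[0,0,0,0,0,-0.92,0.84],[0,0,0,0,0,-0.92,0.84],[0,0,0,0,0,-0.92,0.84],[0,0,0,0,0,-0.92,0.84],[0,0,0,0,0,-0.92,0.84],[0,0,0,0,0,-0.92,0.84],[0,0,0,0,0,-0.92,0.84],[0,0,0,0,0,-0.92,0.84],[0,0,0,0,0,-0.92,0.84],[0,0,0,0,0,-0.92,0.84],[0,0,0,0,0,-0.92,0.84],[0,0,0,0,0,-0.92,0.84],[0,0,0,0,0,-0.92,0.84],[0,0,0,0,0,-0.92,0.84],[0,0,0,0,0,0,0.84]]
  ]
}}

```text
time: 8.07
position: [547.0, -255.6, 227.3]
tool_rot: [0.626, 0.78, 0.0, -0.001]
ft_force: [0.0, 0.1, -0.4]
gripper_width: 15.1
finger_force: 0.0
```

```bash
python3 -c "
from h import *
plan([549.9,-256.2,13],102.2)
im=r.read_camera('top')[165:265,315:445][:,:,::-1]
cv2.imwrite('pics/t2.png',cv2.resize(im,None,fx=6,fy=6))
m=[d for d in r.masks_of('top','stand')][0]
print(m['box'],r.observe()['gripper_width'])"
```

```text
t 8.07 pos [ 546.95892242 -255.56623775  227.33318098] F [ 0.00206086  0.06789974 -0.44420124] xyaw 102.48235935351667 tilt [-1.16942539e-03  9.57946632e-04 -9.99998857e-01]
tool d mm [ -1.50910364   2.93491909 214.3288896 ] shares [-0.05030345  0.09783064  7.14429632] n>= 7.144296320137404
turn about tool z deg 0.28235935351665375 shares 0.047059892252775626
[229.6, 129.1, 357.5, 228.4] 14.988402576131097
```

View pics/t2.png

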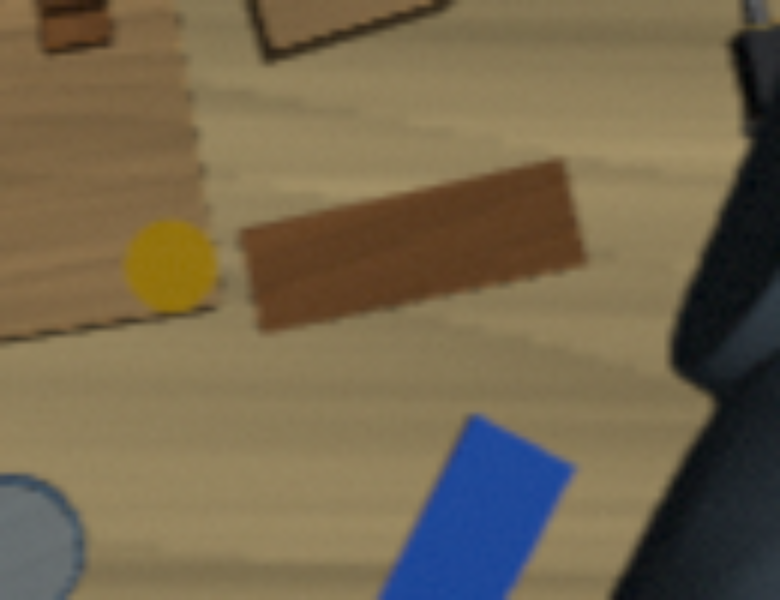

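The wedge and stand have not moved: the spot is at about (170,266) px in the crop. The hand is behind the wedge, so I'm descending.

Emit:
{"op": "step_arm", "data": {
  "increments": [
    [[0,0.1,0.95,0,0,0,0.84],[0,0,0.95,0,0,0,0.84],[0,0,0.95,0,0,0,0.84],[0,0,0.95,0,0,0,0.84],[0,0,0.95,0,0,0,0.84],[0,0,0.95,0,0,0,0.84],[0,0,0.75,0,0,0,0.84],[0,0,0.4,0,0,0,0.84],[0,0,0.2,0,0,0,0.84],[0,0,0,0,0,0,0.84]]
  ]
}}

```text
time: 9.0
position: [549.8, -255.1, 16.2]
tool_rot: [0.628, 0.778, -0.0, -0.001]
ft_force: [0.0, -0.2, 0.5]
gripper_width: 14.8
finger_force: 0.0
```

```bash
python3 -c "
from h import *
d=np.array([-.2113,.9774]);f=np.array([513.1,-39.8])
b=f-d*(150-50)  # back when foot is 50 mm in from the tip
b=b-d*7.5
print(b);plan([b[0],b[1],13],102.2)"
```

```text
[ 535.81475 -144.8705 ]
t 9.0 pos [ 549.83317427 -255.09356046   16.18149949] F [ 0.03583588 -0.17988352  0.47756821] xyaw 102.15152359153947 tilt [-1.16061984e-03  7.03623399e-04 -9.99999079e-01]
tool d mm [110.70127317   9.50061038   3.27532215] shares [3.69004244 0.31668701 0.1091774 ] n>= 3.6900424391018247
turn about tool z deg -0.04847640846054446 shares -0.008079401410090744
```

Emit:
{"op": "step_arm", "data": {
  "increments": [
    [[0.2,0,0.1,0,0,0,0.84],[0.2,0,0,0,0,0,0.84],[0.15,0,0,0,0,0,0.84],[0.1,0.01,0,0,0,0,0.84],[0.1,0.01,0,0,0,0,0.84],[0.1,0.01,0,0,0,0,0.84],[0.1,0.013,0,0,0,0,0.84],[0.15,0.018,0,0,0,0,0.84],[0.15,0.018,0,0,0,0,0.84],[0.15,0.018,0,0,0,0,0.84],[0.15,0.018,0,0,0,0,0.84],[0.15,0.018,0,0,0,0,0.84],[0.15,0.018,0,0,0,0,0.84],[0.15,0.018,0,0,0,0,0.84],[0.15,0.018,0,0,0,0,0.84],[0.1,0.01,0,0,0,0,0.84],[0,0,0,0,0,0,0.84]]
  ]
}}

```text
time: 10.42
position: [541.4, -187.4, 13.9]
tool_rot: [0.628, 0.779, -0.0, -0.0]
ft_force: [-0.1, -0.6, -0.2]
gripper_width: 14.8
finger_force: 0.0
```

```bash
python3 -c "
from h import *
plan([535.8,-144.9,13],102.2)
im=r.read_camera('top')[165:265,315:445][:,:,::-1]
s=r.read_camera('scene')[170:270,265:395][:,:,::-1]
cv2.imwrite('pics/t3.png',cv2.resize(np.vstack([im,s]),None,fx=3,fy=3,interpolation=cv2.INTER_CUBIC))"
```

```text
t 10.42 pos [ 541.44260907 -187.36097157   13.86305804] F [-0.13278047 -0.59893626 -0.17393741] xyaw 102.25146133509054 tilt [-3.97764749e-04  3.00415158e-04 -9.99999876e-01]
tool d mm [42.69099946  3.49651137  0.87805829] shares [1.42303332 0.11655038 0.02926861] n>= 1.4230333154611408
turn about tool z deg 0.05146133509055062 shares 0.008576889181758437
```

View pics/t3.png

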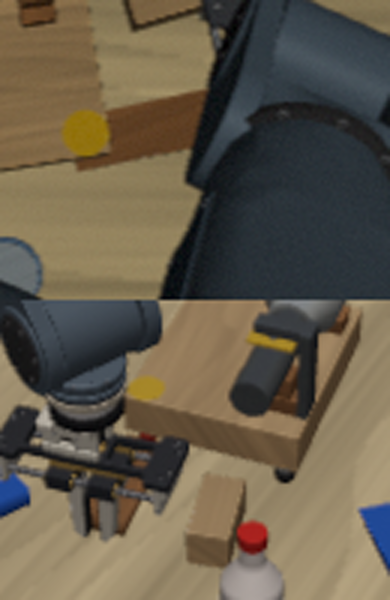

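The wedge moved squarely with the hand: its tip's lower corner is now at about (342,222) px native, just reaching the foot. I'll go on slowly, watching the force.

Emit:
{"op": "step_arm", "data": {
  "increments": [
    [[0.1,0.01,0,0,0,0,0.84],[0.1,0.01,0,0,0,0,0.84],[0.1,0.01,0,0,0,0,0.84],[0.1,0.01,0,0,0,0,0.84],[0.1,0.01,0,0,0,0,0.84],[0.1,0.01,0,0,0,0,0.84],[0.1,0.01,0,0,0,0,0.84]]
  ]
}}

```text
time: 11.1
position: [539.2, -166.8, 14.0]
tool_rot: [0.628, 0.778, 0.0, 0.0]
ft_force: [0.2, 0.0, 0.4]
gripper_width: 14.9
finger_force: 0.3
```

Emit:
{"op": "step_arm", "data": {
  "increments": [
    [[0.1,0.01,0,0,0,0,0.84],[0.1,0.01,0,0,0,0,0.84]]
  ]
}}

```text
time: 11.27
position: [538.5, -160.8, 13.9]
tool_rot: [0.628, 0.778, -0.0, -0.0]
ft_force: [0.6, -0.8, 0.2]
gripper_width: 14.7
finger_force: 0.3
```

Emit:
{"op": "step_arm", "data": {
  "increments": [
    [[0.06,0.006,0,0,0,0,0.84],[0.06,0.006,0,0,0,0,0.84]]
  ]
}}

```text
time: 11.43
position: [538.1, -157.3, 13.9]
tool_rot: [0.628, 0.778, -0.0, -0.0]
ft_force: [0.5, -0.2, -0.1]
gripper_width: 15.2
finger_force: 0.3
```

Emit:
{"op": "step_arm", "data": {
  "increments": [
    [[0.06,0,0,0,0,0,0.84],[0,0,0,0,0,0,0.84]]
  ]
}}

```text
time: 11.6
position: [537.6, -155.5, 13.9]
tool_rot: [0.628, 0.778, -0.0, -0.0]
ft_force: [-0.6, -0.5, 1.1]
gripper_width: 15.1
finger_force: 0.0
```

Emit:
{"op": "step_arm", "data": {
  "increments": [
    [[0.06,0.004,0,0,0,0,0.84],[0.06,0,0,0,0,0,0.84],[0,0,0,0,0,0,0.84]]
  ]
}}

```text
time: 11.85
position: [537.0, -152.0, 13.9]
tool_rot: [0.628, 0.778, 0.0, -0.0]
ft_force: [-0.5, 0.4, 0.7]
gripper_width: 15.0
finger_force: 0.0
```

Emit:
{"op": "step_arm", "data": {
  "increments": [
    [[0.06,0,0,0,0,0,0.84],[0,0,0,0,0,0,0.84]]
  ]
}}

```text
time: 12.02
position: [536.6, -150.3, 13.9]
tool_rot: [0.628, 0.778, 0.0, -0.0]
ft_force: [-0.1, -0.3, 0.6]
gripper_width: 14.9
finger_force: 0.0
```

Emit:
{"op": "step_arm", "data": {
  "increments": [
    [[0.06,0,0,0,0,0,0.84],[0,0,0,0,0,0,0.84]]
  ]
}}

```text
time: 12.18
position: [536.3, -148.5, 13.9]
tool_rot: [0.628, 0.778, -0.0, -0.0]
ft_force: [0.4, -0.7, -0.5]
gripper_width: 14.8
finger_force: 0.0
```

Emit:
{"op": "step_arm", "data": {
  "increments": [
    [[0.06,0,0,0,0,0,0.84],[0,0,0,0,0,0,0.84]]
  ]
}}

```text
time: 12.35
position: [535.9, -146.7, 13.9]
tool_rot: [0.628, 0.778, -0.0, -0.0]
ft_force: [-0.7, 0.6, -0.2]
gripper_width: 15.1
finger_force: 0.0
```

Emit:
{"op": "step_arm", "data": {
  "increments": [
    [[0.06,0,0,0,0,0,0.84],[0,0,0,0,0,0,0.84]]
  ]
}}

```text
time: 12.52
position: [535.5, -145.0, 13.9]
tool_rot: [0.628, 0.778, 0.0, -0.0]
ft_force: [-0.6, 0.2, 0.5]
gripper_width: 14.8
finger_force: 0.0
```

Emit:
{"op": "step_arm", "data": {
  "increments": [
    [[0.06,0,0,0,0,0,0.84],[0,0,0,0,0,0,0.84]]
  ]
}}

```text
time: 12.68
position: [535.1, -143.2, 13.9]
tool_rot: [0.628, 0.778, -0.0, -0.0]
ft_force: [-0.5, 0.2, 0.8]
gripper_width: 15.0
finger_force: 0.0
```

```bash
python3 -c "
from h import *
im=r.read_camera('top')[165:265,315:445][:,:,::-1]
s=r.read_camera('scene')[170:270,265:395][:,:,::-1]
cv2.imwrite('pics/t4.png',cv2.resize(np.vstack([im,s]),None,fx=3,fy=3,interpolation=cv2.INTER_CUBIC))"
```

```text
(no output)
```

View pics/t4.png

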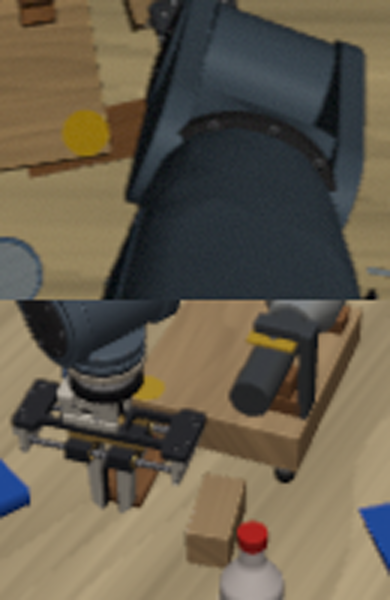

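The wedge is going in under the foot: its tip corner is at about (325,224) px native. There's no reaction force yet, so I'll keep going.

Emit:
{"op": "step_arm", "data": {
  "increments": [
    [[0.04,0,0,0,0,0,0.84],[0,0,0,0,0,0,0.84]]
  ]
}}

```text
time: 12.95
position: [534.9, -142.2, 13.9]
tool_rot: [0.628, 0.778, -0.0, 0.0]
ft_force: [0.0, 0.2, 0.2]
gripper_width: 15.1
finger_force: 0.2
```

Emit:
{"op": "step_arm", "data": {
  "increments": [
    [[0.04,0,0,0,0,0,0.84],[0,0,0,0,0,0,0.84]]
  ]
}}

```text
time: 13.12
position: [534.7, -141.1, 13.9]
tool_rot: [0.628, 0.778, -0.0, 0.0]
ft_force: [0.1, -1.9, -0.1]
gripper_width: 14.9
finger_force: 0.8
```

Emit:
{"op": "step_arm", "data": {
  "increments": [
    [[0.04,0,0,0,0,0,0.84],[0,0,0,0,0,0,0.84]]
  ]
}}

```text
time: 13.28
position: [534.5, -139.9, 14.0]
tool_rot: [0.628, 0.778, 0.0, 0.0]
ft_force: [0.9, -2.4, -2.0]
gripper_width: 15.0
finger_force: 1.4
```

Emit:
{"op": "step_arm", "data": {
  "increments": [
    [[0.04,0,0,0,0,0,0.84],[0,0,0,0,0,0,0.84]]
  ]
}}

```text
time: 13.45
position: [534.3, -138.8, 14.0]
tool_rot: [0.628, 0.778, 0.0, 0.0]
ft_force: [1.0, -3.5, -2.1]
gripper_width: 15.1
finger_force: 2.0
```

Emit:
{"op": "step_arm", "data": {
  "increments": [
    [[0.04,0,0,0,0,0,0.84],[0,0,0,0,0,0,0.84]]
  ]
}}

```text
time: 13.62
position: [534.1, -137.7, 14.0]
tool_rot: [0.628, 0.778, -0.0, 0.0]
ft_force: [0.6, -5.6, -2.2]
gripper_width: 14.8
finger_force: 2.5
```

Emit:
{"op": "step_arm", "data": {
  "increments": [
    [[0.04,0,0,0,0,0,0.84],[0,0,0,0,0,0,0.84]]
  ]
}}

```text
time: 13.78
position: [533.7, -136.7, 14.0]
tool_rot: [0.628, 0.778, -0.0, 0.0]
ft_force: [1.7, -4.4, -2.6]
gripper_width: 14.8
finger_force: 2.7
```

The force has levelled off at about 5 N, so it's snug. Backing off, lifting and turning back for the check press.

Emit:
{"op": "step_arm", "data": {
  "increments": [
    [[-0.1,0,0,0,0,0,0.84],[-0.3,0,0,0,0,0,0.84],[-0.8,0,0,0,0,0,0.84],[-0.8,0,0,0,0,0,0.84],[0,0,-0.9,0,0,0,0.84],[0,0,-0.9,0,0,0,0.84],[0,0,-0.9,0,0,0,1],[0,0,-0.9,0,0,0,1],[0,0,-0.9,0,0,0,1],[0,0,-0.9,0,0,0,1],[0,0,-0.9,0,0,0,1],[0,0,-0.9,0,0,0,1],[0,0,0,0,0,0,1]]
  ]
}}

```text
time: 14.87
position: [548.1, -196.1, 235.3]
tool_rot: [0.628, 0.778, 0.001, 0.003]
ft_force: [0.5, -0.7, 0.6]
gripper_width: 0.5
finger_force: 0.0
```

Emit:
{"op": "step_arm", "data": {
  "increments": [
    [[0,0,0,0,0,0.92,1],[0,0,0,0,0,0.92,1],[0,0,0,0,0,0.92,1],[0,0,0,0,0,0.92,1],[0,0,0,0,0,0.92,1],[0,0,0,0,0,0.92,1],[0,0,0,0,0,0.92,1],[0,0,0,0,0,0.92,1],[0,0,0,0,0,0.92,1],[0,0,0,0,0,0.92,1],[0,0,0,0,0,0.92,1],[0,0,0,0,0,0.92,1],[0,0,0,0,0,0.92,1],[0,0,0,0,0,0.92,1],[0,0,0,0,0,0.92,1],[0,0,0,0,0,0.92,1],[0,0,0,0,0,0.92,1],[0,0,0,0,0,0,1]]
  ]
}}

```text
time: 16.37
position: [546.1, -195.2, 229.4]
tool_rot: [0.997, 0.071, -0.0, -0.0]
ft_force: [-0.3, -0.4, -0.4]
gripper_width: 0.5
finger_force: 0.0
```

```bash
python3 -c "
from h import *
im=r.read_camera('top');hsv=cv2.cvtColor(im,cv2.COLOR_RGB2HSV)
y=((hsv[...,0]>20)&(hsv[...,0]<32)&(hsv[...,1]>200)&(hsv[...,2]>90));y[:,:330]=0;y[:190]=0;y[230:]=0;y[:,365:]=0
v,u=np.nonzero(y);p=back('top',[u.mean(),v.mean()],85)[0];print('spot',u.mean(),v.mean(),len(u),p)
plan([513,-40,100],8)
im=im[165:265,315:445][:,:,::-1]
s=r.read_camera('scene')[170:270,265:395][:,:,::-1]
cv2.imwrite('pics/t5.png',cv2.resize(np.vstack([im,s]),None,fx=3,fy=3,interpolation=cv2.INTER_CUBIC))"
```

```text
spot 342.91279069767444 208.9593023255814 172 [513.64322816 -38.76406009  85.        ]
t 16.42 pos [ 546.17222673 -195.17366789  229.45578975] F [ 0.56608394 -0.62501722 -0.97440121] xyaw 8.467683372436165 tilt [-7.06313354e-04  6.18114488e-04 -9.99999560e-01]
tool d mm [  -9.88239681 -158.27413805  129.57507781] shares [-0.32941323 -5.2758046   4.31916926] n>= 5.27580460178032
turn about tool z deg 0.46768337243617 shares 0.07794722873936166
```

View pics/t5.png

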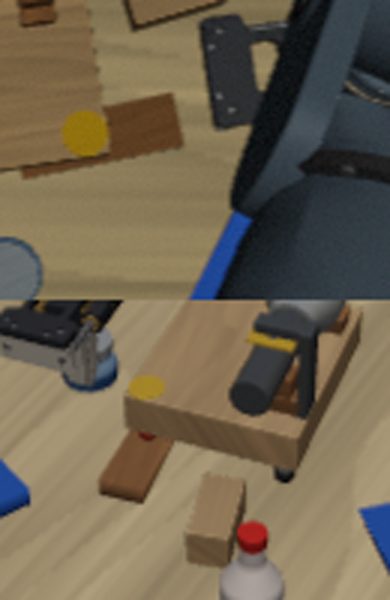

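The wedge sits squarely under the red foot, which rests on it at about (148,435) px in the composite, and the stand has barely moved. Now the check press.

Emit:
{"op": "step_arm", "data": {
  "increments": [
    [[-0.05,-0.885,0,0,0,0,1],[-0.05,-0.885,0,0,0,0,1],[-0.05,-0.885,0,0,0,0,1],[-0.05,-0.885,0,0,0,0,1],[-0.05,-0.885,0,0,0,0,1],[-0.05,-0.885,0,0,0,0,1],[0,0,0.5,0,0,0,1],[0,0,0.9,0,0,0,1],[0,0,0.9,0,0,0,1],[0,0,0.9,0,0,0,1],[0,0,0.9,0,0,0,1],[0,0,0.1,0,0,0,1],[0,0,0.1,0,0,0,1],[0,0,0,0,0,0,1]]
  ]
}}

```text
time: 17.63
position: [514.7, -38.9, 101.6]
tool_rot: [0.997, 0.074, 0.0, 0.0]
ft_force: [0.6, -0.2, 0.2]
gripper_width: 0.6
finger_force: 0.0
```

Emit:
{"op": "step_arm", "data": {
  "increments": [
    [[0,0,0.05,0,0,0,1],[0,0,0.03,0,0,0,1],[0,0,0,0,0,0,1]]
  ]
}}

```text
time: 17.88
position: [514.7, -38.8, 99.4]
tool_rot: [0.997, 0.073, 0.001, 0.0]
ft_force: [0.5, -0.9, 0.3]
gripper_width: 0.3
finger_force: 0.0
```

Emit:
{"op": "step_arm", "data": {
  "increments": [
    [[0,0,0.03,0,0,0,1],[0,0,0,0,0,0,1]]
  ]
}}

```text
time: 18.05
position: [514.4, -38.8, 97.9]
tool_rot: [0.997, 0.073, 0.0, 0.0]
ft_force: [0.6, -0.7, -0.0]
gripper_width: 0.5
finger_force: 0.0
```

Emit:
{"op": "step_arm", "data": {
  "increments": [
    [[0,0,0.06,0,0,0,1],[0,0,0.06,0,0,0,1],[0,0,0,0,0,0,1]]
  ]
}}

```text
time: 18.3
position: [514.0, -38.7, 93.7]
tool_rot: [0.997, 0.073, -0.0, -0.0]
ft_force: [-0.1, 0.1, 0.8]
gripper_width: 0.6
finger_force: 0.0
```

Emit:
{"op": "step_arm", "data": {
  "increments": [
    [[0,0,0.03,0,0,0,1],[0,0,0,0,0,0,1]]
  ]
}}

```text
time: 18.47
position: [514.2, -38.7, 93.3]
tool_rot: [0.997, 0.073, -0.0, -0.0]
ft_force: [-0.0, -1.0, 2.7]
gripper_width: 0.7
finger_force: 1.5
```

Emit:
{"op": "step_arm", "data": {
  "increments": [
    [[0,0,0.03,0,0,0,1],[0,0,0,0,0,0,1]]
  ]
}}

```text
time: 18.63
position: [514.3, -38.8, 93.0]
tool_rot: [0.997, 0.073, -0.0, 0.0]
ft_force: [-4.8, 0.3, 12.9]
gripper_width: 0.4
finger_force: 6.8
```

Emit:
{"op": "step_arm", "data": {
  "increments": [
    [[0,0,0.03,0,0,0,1],[0,0,0,0,0,0,1]]
  ]
}}

```text
time: 18.8
position: [514.3, -38.9, 92.9]
tool_rot: [0.997, 0.073, 0.0, 0.0]
ft_force: [-9.1, 0.9, 24.1]
gripper_width: 0.8
finger_force: 12.0
```

Emit:
{"op": "step_arm", "data": {
  "increments": [
    [[0,0,0.015,0,0,0,1],[0,0,0,0,0,0,1],[0,0,0,0,0,0,1]]
  ]
}}

```text
time: 19.05
position: [514.4, -38.8, 92.8]
tool_rot: [0.997, 0.073, 0.0, 0.0]
ft_force: [-12.1, 0.5, 29.4]
gripper_width: 0.3
finger_force: 14.5
```

At about 29 N the corner gives under 0.5 mm, against 10 mm before. Retreating and checking.

Emit:
{"op": "step_arm", "data": {
  "increments": [
    [[0,0,-0.05,0,0,0,1],[0,0,-0.05,0,0,0,1],[0,0,-0.1,0,0,0,1],[0,0,-0.4,0,0,0,1],[0,0,-0.9,0,0,0,1],[0,0,-0.9,0,0,0,1],[0,0,-0.9,0,0,0,1],[0,0,-0.9,0,0,0,1],[0,0,-0.6,0,0,0,1],[0,0.8,0,0,0,0,1],[0,0.9,0,0,0,0,1],[0,0.9,0,0,0,0,1],[0,0.9,0,0,0,0,1],[0,0.9,0,0,0,0,1],[0,0.9,0,0,0,0,1],[0,0.6,0,0,0,0,1],[0,0,0,0,0,0,1],[0,0,0,0,0,0,1]]
  ]
}}

```text
time: 20.55
position: [539.8, -214.2, 234.4]
tool_rot: [0.997, 0.072, -0.0, -0.0]
ft_force: [-0.4, 1.3, -0.3]
gripper_width: 0.6
finger_force: 0.0
```

```bash
python3 -c "
from h import *
plan([513,-40,100],8)
im=r.read_camera('top')[165:265,315:445][:,:,::-1]
s=r.read_camera('scene')[170:270,265:395][:,:,::-1]
cv2.imwrite('pics/t6.png',cv2.resize(np.vstack([im,s]),None,fx=3,fy=3,interpolation=cv2.INTER_CUBIC))"
```

```text
t 20.55 pos [ 539.81220496 -214.19528613  234.43850878] F [-0.35807742  1.27124897 -0.34715673] xyaw 8.308779181813323 tilt [-6.83864015e-04  4.93487606e-04 -9.99999644e-01]
tool d mm [  -1.27680812 -176.16248226  134.54276009] shares [-0.04256027 -5.87208274  4.48475867] n>= 5.872082742129182
turn about tool z deg 0.3087791818133212 shares 0.05146319696888687
```

View pics/t6.png

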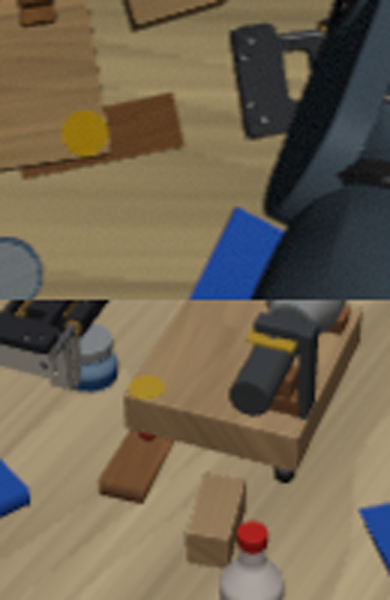

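The wedge is still under the red foot at about (148,435) px, the stand and bystanders are unchanged, and the hand is clear.

```bash
python3 -c "
from plant import r
print(r.hand_in())"
```

```text
the job is handed in; nothing more can be done
None
```

I handed the job in at about 20.6 s: the yellow-spot corner gave about 10 mm before wedging, and with the wooden wedge snug under the red foot it gave less than 0.5 mm at 29 N; the stand shifted about 1 mm at most and the hand finished clear.

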